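# Load a steel sleeve into the V-block drilling jig against its stop

### The arm

A 6-joint arm with a two-finger parallel gripper is mounted at the origin on the work surface. World frame = base frame: x ahead of the robot, y to its left, z up, the work surface at z = 0. Lengths are in m, angles in degrees, forces in N, time in s.
With the tool pointing down it reaches from about 0.375 to 0.925 m from the base axis. Payload 5.7 kg.
Tool frame: the origin (TCP) lies at the very end of the fingers, on their centre line; the grasp point (between the pads) lies 19 mm behind it (grip_point_offset is the distance from the TCP to the grasp point, in m); z points along the fingers, y is the direction in which the jaws open and shut (so a half turn about z gives the same grasp; the last joint's range is limited). The gripper opens to 88 mm and grips with 3 to 60 N. Pads are 20 mm wide; open, the fingers measure 115 mm over their backs; the gripper's body (75 mm by 178 mm) begins 61 mm behind the grasp point.
Start: joints at [-70.25, 20.558, 86.54, -0, 72.909, -6.595], TCP at [0.266, -0.538, 0.223] pointing down, gripper open.
Joint ranges: [-170.27, 170.27], [-57.76, 135], [12.27, 136.19], [-55.21, 235.2], [11.17, 155.16], [-170.74, 170.74]. Speed limits (degrees/s): [136.94, 136.94, 180, 180, 180, 180].

### API

Orientations are given as a 3x3 rotation matrix whose columns are the frame's x, y, z axes.
In Python, from bench import * gives the robot as it stands. Calls block until the motion is done:
- move_ptp(position, orientation): joint-space move of the TCP to a pose.
- servo_line(position, velocity=0.15, rotation=None, guard=None): straight line of the TCP; rotation=None keeps the orientation; velocity is the mean speed in m/s. With guard (N) it stops when the force on the tool has changed by that much, and returns True; else False.
- move_joints(angles): joint-space move.
- move_gripper(opening, grasp_force=None): finger opening in m; grasp_force is the grip in N (None keeps the last); returns when the fingers have stopped.
- dwell(seconds).
- ik(position, orientation): joint angles nearest the present ones, or None.
- capture(name): name is "scene" or "top" or "wrist"; returns a dict with "color" (420x560x3 uint8, blue, green, red), "range_z" (420x560 float32, m along the optical axis (not along the pixel's ray), 0 where there is no reading), "fx", "fy", "cx", "cy" (pixels), "R" (3x3) and "t" (3): a world point X has camera coordinates R X + t. Camera axes: x right, y down, z forward; pixel columns grow to the right and rows downward; lengths in m; the calibration is good to about 2 mm. A picture is of the moment at which its call begins.
A pose or a line that the arm cannot do raises PlanningError and nothing moves.
- hand_in(): hands the job in, once; it reports no verdict.
Readings, each from a call of its own:
- read_clock(): time.
- read_qpos(): joint angles.
- read_dq(): joint speeds.
- read_effort(): joint torques, N m.
- read_tool_pos(): TCP position.
- read_tool_rot(): TCP orientation.
- read_contact_force(): force on the tool from outside, world axes, zero at the start.
- read_torque(): the same for the moment, N m.
- read_grip_width(): finger opening in m.
Only numpy, scipy, OpenCV 4.12 (cv2) and the standard library are available. Lean on these libraries where they do the work, as an engineer would, in place of code of your own. Each camera call takes 0.05 s, during which the arm holds its last target.

### The job

Take the steel sleeve from its wooden rest, lay it in the open part of the blue jig's V-groove, then push it gently along the groove, under the yellow bridge, until its end meets the red stop; bed it there by pressing on for a second with about 8 N beyond the drag of the sliding. The stop is set to length and only clipped on, so do not shift it; leave the sleeve lying in the groove, let go, and leave the other things on the bench as they are.

Things in the scene. Friction and masses are not known exactly. Their poses are not given: they have to be found in the camera images.
- sleeve_mid (a point): centre of the steel sleeve: a plain, light-grey, straight tube with dark bores, 32 mm outside diameter, 110 mm long, 0.31 to 0.70 kg, both ends alike. This point is on its axis, half-way along; x runs along its axis. At the start it lies level in the wooden rest, its centre 35 mm above the bench
- rest: wooden rest, fixed to the bench, 120 x 68 x 26 mm high, with a shallow V groove along its x that carries the sleeve at the start (sleeve and rest are parallel and centred); origin at the centre of its underside; the sleeve's upper 25 mm stand above its top
- jig: blue steel V-block drilling jig, fixed to the bench. Origin on the bench under the groove line; x runs along the groove TOWARDS the red stop, z up. The block spans x = -150 to +140 mm, 60 mm wide, top at z = 30 mm (base plate 95 mm wide, 8 mm thick). A 90 degree V, 13.6 mm deep, 27 mm wide at the top, runs its whole length
- groove_open (a point): where the sleeve's centre comes when laid mid-way in the open part of the V: on the groove line at jig x = -78 mm, 39 mm above the bench, axes as the jig's. A seated sleeve has its axis at this height, its top 55 mm above the bench. The groove is open from above from jig x = -150 to +20 mm. Sliding the sleeve along the groove meets about 2 to 12 N of friction, more if it is also pressed down
- bridge (a point): centre of the underside of the yellow bridge with a brass drill bush that crosses the groove at jig x = +20 to +44 mm (fixed to the jig), 62 mm above the bench, so the sleeve passes below it; its legs stand 44 mm apart inside, its highest point is 81 mm above the bench
- stop: red length stop clipped across the groove. Origin on the bench, exactly below its flat face that the sleeve's end must meet; x as the jig's, face looking to -x. It is at jig x = 72 to 97 mm (varies), 22 mm wide in the groove, 16 mm thick, 56 mm high with a brass thumb screw to 66 mm. It holds still up to about 11 N along the groove, slides away if pushed harder, and does not spring back
- headlight: bystander: grey plastic headlight housing, a bowl 170 mm across and 85 mm high; origin at the centre of its underside
- mallet: bystander: rubber-tipped mallet, 270 mm long, lying; origin under the handle's head end
- carburettor: bystander: aluminium carburettor body, about 100 x 80 x 108 mm high; origin at the centre of its underside
- bush: bystander: short brass bush standing on end, 34 mm across, 40 mm high (not the part to load); origin at the centre of its underside
- screwdriver: bystander: screwdriver with orange handle, 200 mm long, lying on the bench along its x
- grease_tin: bystander: tin, 80 mm across, 60 mm high; origin at the centre of its underside
- bolt_tray: bystander: blue open tray with bolts, 130 x 100 x 30 mm; origin at the centre of its underside
There are look-alikes about, which are no part of the job. Of the things that look like the part that bears sleeve_mid, the smaller one is meant.

How it is judged (in metres and radians):
On the way, in this order (a step that is already met when the one before it is completed fails the run):
1. the sleeve lies in the open part of the V-groove, still 20 mm or more short of the stop (y of sleeve_mid in the frame of jig between -0.003 and 0.003 m and z of sleeve_mid in the frame of jig between 0.0365 and 0.0415 m and angle between the x axis of sleeve_mid and the x axis of jig, either way round below 0.05 rad and x of sleeve_mid in the frame of stop below -0.075 m), for 0.2 s.
2. the sleeve's end is bedded on the stop with more than 4 N (y of sleeve_mid in the frame of jig between -0.003 and 0.003 m and z of sleeve_mid in the frame of jig between 0.0365 and 0.0415 m and angle between the x axis of sleeve_mid and the x axis of jig, either way round below 0.05 rad and contact force between sleeve and stop above 4 N and x of sleeve_mid in the frame of stop above -0.0565 m), for 0.4 s.
At the end, for the whole second after the job is handed in: The sleeve lies at rest and released in the jig's V-groove (axis within 3 mm of the groove line, 2.5 mm of its seated height and 0.05 rad of the groove's direction), under the bridge, its end within 1.5 mm of the stop's face, and the stop is within 1.5 mm of where it was set (y of sleeve_mid in the frame of jig between -0.003 and 0.003 m and z of sleeve_mid in the frame of jig between 0.0365 and 0.0415 m and angle between the x axis of sleeve_mid and the x axis of jig, either way round below 0.05 rad and x of sleeve_mid in the frame of stop between -0.0565 and -0.053 m and distance of stop from where it was at the start of the episode below 0.0015 m and linear speed of sleeve below 0.01 m/s); the robot touches nothing.
It fails at once if the length stop is shifted by more than 1.5 mm (distance of stop from where it was at the start of the episode above 0.0015 m).
It fails at once if a bystander is moved by more than 30 mm (distance of any of headlight, mallet, carburettor, bush, screwdriver, grease_tin, bolt_tray from where it was at the start of the episode above 0.03 m).
It also fails if it takes over 72 s, if anything falls off the work surface, if the arm or the gripper's body presses on something with over 40 N, if the wrist force passes 120 N, or if a joint passes its speed limit or range.

## Working session

There is one attempt and no reset: what is moved stays moved. The work goes in short steps, each a Python script; the robot and the scene stay as the last script left them, time stands still between calls to the robot, and variables do not carry over. Pictures are saved under pics/ and viewed, and the job is handed in when it is done.

```bash
ls; mkdir -p pics
python3 - <<'E'
from bench import *
import cv2,pickle
d={}
for n in("scene","top","wrist"):
    c=capture(n);d[n]=c;cv2.imwrite(f"pics/{n}0.png",c["color"]);print(n,c["fx"],c["cx"],c["cy"],(-c["R"].T@c["t"]).round(3),c["R"].round(3).tolist())
pickle.dump(d,open("c0.pkl","wb"));print(read_clock())
E
```

```text
pics
scene 403.8007889276356 276.71096954790016 218.16836546732424 [ 1.268 -0.295  0.884] [[0.364, 0.931, 0.019], [0.668, -0.247, -0.702], [-0.649, 0.269, -0.712]]
top 442.70944602042056 276.65793830490014 210.52488184047306 [ 0.443 -0.022  1.222] [[-0.026, -1.0, -0.016], [-0.998, 0.027, -0.05], [0.05, 0.014, -0.999]]
wrist 367.60237143847627 277.1879520106049 204.92364757228077 [ 0.34  -0.502  0.384] [[0.444, -0.896, -0.001], [-0.856, -0.424, 0.296], [-0.266, -0.131, -0.955]]
0.15
```

View pics/top0.png

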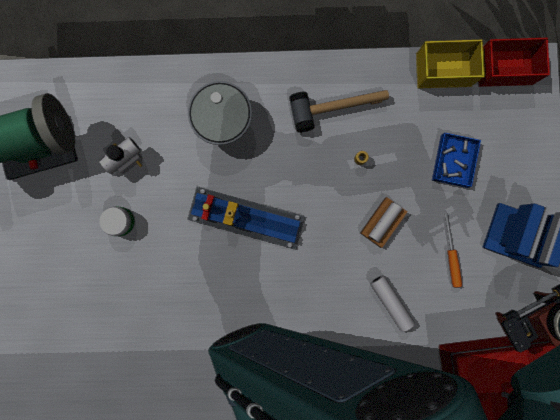

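View pics/scene0.png

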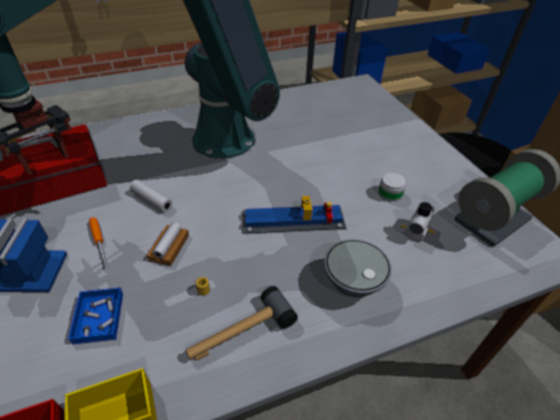

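View pics/wrist0.png

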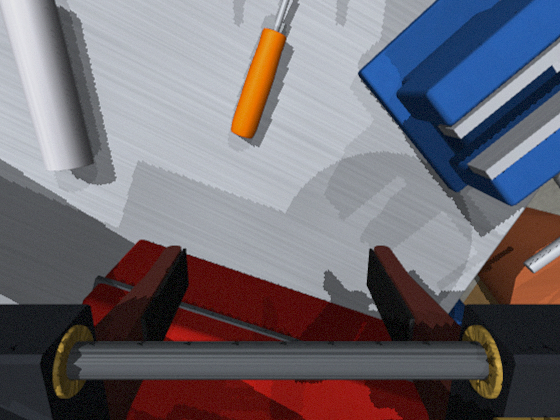

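The top view shows two pale tubes. One lies in the wooden rest at (388,222), the other is longer and lies loose on the bench at (393,303). The one in the rest is smaller and matches the description. The jig runs from (300,235) to (200,203), with the red stop at (208,207) and the bridge at (231,212). I'll get coarse positions and an enlarged crop.

```bash
cat > h.py <<'E'
import numpy as np,cv2,pickle
def ray(c,uv,z):
    uv=np.asarray(uv,float).reshape(-1,2)
    d=np.c_[(uv[:,0]-c["cx"])/c["fx"],(uv[:,1]-c["cy"])/c["fy"],np.ones(len(uv))]@c["R"]
    o=-c["R"].T@c["t"]
    return o+d*((z-o[2])/d[:,2])[:,None]
def proj(c,X):
    p=np.atleast_2d(X)@c["R"].T+c["t"];return np.c_[p[:,0]/p[:,2]*c["fx"]+c["cx"],p[:,1]/p[:,2]*c["fy"]+c["cy"]]
def cloud(c):
    v,u=np.mgrid[:420,:560];z=c["range_z"];P=np.stack([(u-c["cx"])/c["fx"]*z,(v-c["cy"])/c["fy"]*z,z],-1)
    return (P-c["t"])@c["R"]
def tri(c1,a,c2,b):
    o=[];D=[]
    for c,p in((c1,a),(c2,b)):
        d=np.array([(p[0]-c["cx"])/c["fx"],(p[1]-c["cy"])/c["fy"],1])@c["R"];d/=np.linalg.norm(d);o.append(-c["R"].T@c["t"]);D.append(d)
    s=np.linalg.lstsq(np.c_[D[0],-D[1]],o[1]-o[0],rcond=None)[0]
    p,q=o[0]+s[0]*D[0],o[1]+s[1]*D[1];return (p+q)/2,np.linalg.norm(p-q)
def down(yaw):  # tool y axis at angle yaw in world, z down
    y=np.array([np.cos(yaw),np.sin(yaw),0]);z=np.array([0,0,-1.]);return np.c_[np.cross(y,z),y,z]
E
python3 - <<'E'
from h import *
d=pickle.load(open("c0.pkl","rb"));c=d["top"]
print(ray(c,[(388,222)],.05),ray(c,[(300,235),(197,203)],.03),ray(c,[(208,207)],.06))
P=cloud(c)
for u,v in((388,222),(394,303),(300,235),(231,212),(208,207),(250,280)):print(u,v,P[v,u].round(3))
cv2.imwrite("pics/crop0.png",cv2.resize(c["color"][170:350,180:430],None,fx=3,fy=3,interpolation=cv2.INTER_CUBIC))
from bench import *
R=read_tool_rot();print(R.round(3)); w=d["wrist"];print((R.T@(-w["R"].T@w["t"]-read_tool_pos())).round(4),(R.T@w["R"].T).round(3).tolist())
E
```

```text
[[ 0.4641162 -0.2980332  0.05     ]] [[ 0.43577319 -0.06590081  0.03      ]
 [ 0.52944258  0.21014962  0.03      ]] [[0.51591577 0.17540643 0.06      ]]
388 222 [ 0.464 -0.298  0.049]
394 303 [ 0.252 -0.306  0.046]
300 235 [ 0.436 -0.067 -0.   ]
231 212 [0.5   0.112 0.083]
208 207 [0.515 0.174 0.07 ]
250 280 [0.316 0.074 0.001]
[[ 0.896  0.444 -0.   ]
 [ 0.444 -0.896  0.001]
 [ 0.    -0.001 -1.   ]]
[ 0.0821  0.0008 -0.1622] [[0.0, -0.955, -0.296], [1.0, 0.0, 0.001], [-0.0, -0.296, 0.955]]
```

View pics/crop0.png

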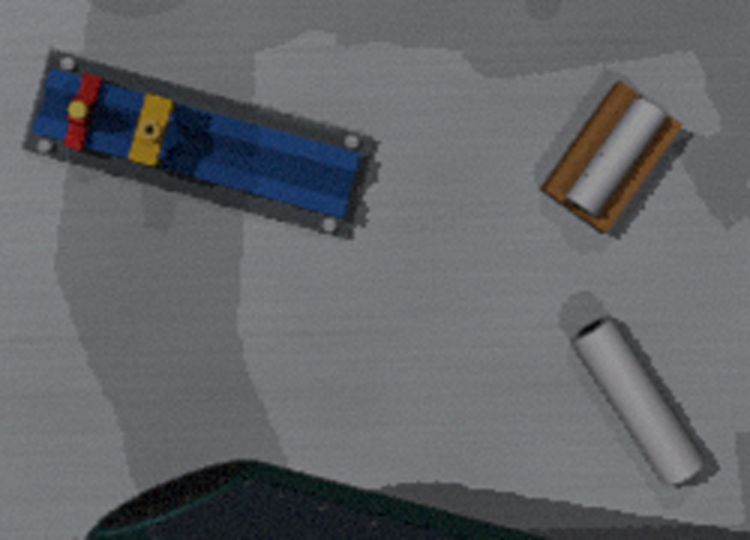

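The crop confirms it: the short tube in the wooden rest is the sleeve, and the longer loose tube is the decoy. Next I'll take wrist views over the rest and the jig, two positions each.

```bash
python3 - <<'E'
from h import *
from bench import *
a=np.radians(-118);b=np.radians(-19)
d={}
def shot(n,p,yaw):
    move_ptp(p,down(yaw));dwell(.15);c=capture("wrist");d[n]=c;cv2.imwrite(f"pics/{n}.png",c["color"])
ux=down(a)[:,0]
for n,s in(("r1",-.0),("r2",.08)): shot(n,np.array([.464,-.298,.17])+s*ux,a)
jx=down(b)[:,0];jo=np.array([.482,.072,.2])
for n,s in(("j1",-.06),("j2",.06)): shot(n,jo+s*jx,b)
pickle.dump(d,open("c1.pkl","wb"));print(read_clock(),read_qpos())
E
python3 -c "
import cv2,numpy as np
I=[cv2.imread(f'pics/{n}.png') for n in('r1','r2','j1','j2')]
cv2.imwrite('pics/m1.png',cv2.resize(np.vstack([np.hstack(I[:2]),np.hstack(I[2:])]),(800,600)))"
```

```text
4.5917 [ 6.64007809e+00  1.51204867e+01  9.82801834e+01 -1.97643288e-02
  6.66287423e+01  2.57348905e+01]
```

View pics/m1.png

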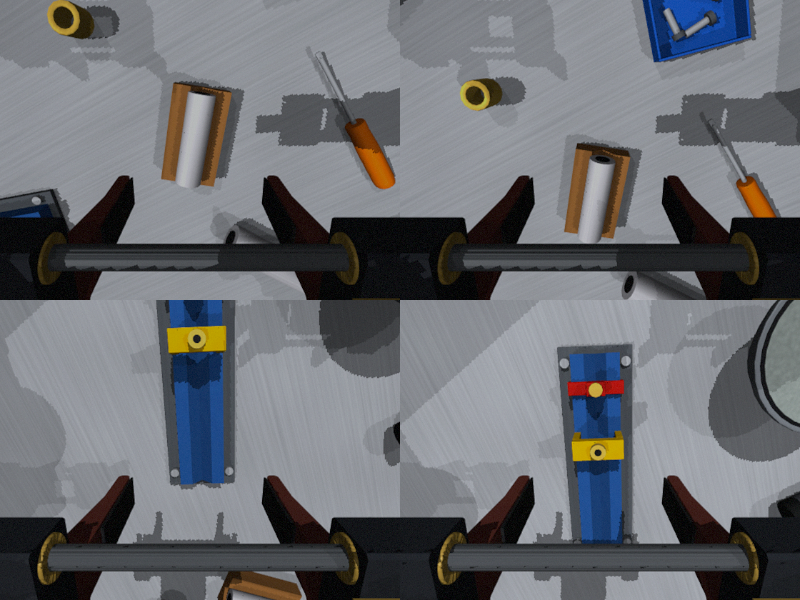

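Top row: the sleeve in its rest at (197,140) in r1 and (595,200) in r2. Bottom row: the jig, with the bridge at (197,338) and (597,450) and the red stop at (596,388). Now the measurements.

```bash
cat > m.py <<'E'
from h import *
def hsv(c): return cv2.cvtColor(c["color"],cv2.COLOR_BGR2HSV)
def big(m):
    n,l,s,_=cv2.connectedComponentsWithStats(m.astype(np.uint8));return l==1+np.argmax(s[1:,4])
def sleeve(c,guess,zlo,rad=.08):
    P=cloud(c);m=(np.hypot(P[...,0]-guess[0],P[...,1]-guess[1])<rad)&(P[...,2]>zlo)&(c["range_z"]>0)&(hsv(c)[...,1]<60)&(P[...,2]<.075)
    m=big(cv2.morphologyEx(m.astype(np.uint8),cv2.MORPH_OPEN,np.ones((3,3))))
    cnt=cv2.findContours(m.astype(np.uint8),0,1)[0][0]
    return m,P[m],cnt
E
python3 - <<'E'
from m import *
d=pickle.load(open("c1.pkl","rb"))
for n in("r1","r2"):
    c=d[n];m,Q,cnt=sleeve(c,(.464,-.298),.034)
    print(n,m.sum(),"top z",np.percentile(Q[:,2],[50,90,98]).round(4))
    q=Q[:,:2];r=cv2.minAreaRect(q.astype(np.float32));print(" cloud rect",np.round(r,4).tolist() if 0 else r)
    top=Q[Q[:,2]>np.percentile(Q[:,2],70)][:,:2];u=np.linalg.svd(top-top.mean(0),full_matrices=False)[2][0];print(" axis ang",np.degrees(np.arctan2(u[1],u[0])),top.mean(0))
    h=hsv(c);w=big((h[...,1]>90)&(h[...,0]>4)&(h[...,0]<20)&(np.hypot(*(cloud(c)[...,:2]-[.464,-.298]).transpose(2,0,1))<.09))
    P=cloud(c);tw=P[w&(P[...,2]>.022)];print(" wood top z",np.median(tw[:,2]),cv2.minAreaRect(tw[:,:2].astype(np.float32)))
    # silhouette sides by rays onto axis plane
    rp=ray(c,cnt.reshape(-1,2),.035)[:,:2].astype(np.float32);print(" ray rect z=.035",cv2.minAreaRect(rp))
E
```

```text
r1 4905 top z [0.0488 0.0509 0.0517]
 cloud rect ((0.46470439434051514, -0.2949766516685486), (0.0311080664396286, 0.11017943173646927), 52.92643356323242)
 axis ang 142.9209977780471 [ 0.46720339 -0.29686229]
 wood top z 0.02605712427129265 ((0.4738420844078064, -0.3019428849220276), (0.06810721755027771, 0.1434323489665985), 52.805538177490234)
 ray rect z=.035 ((0.4616975486278534, -0.292874813079834), (0.03151285648345947, 0.11738860607147217), 52.96256637573242)
r2 4027 top z [0.0487 0.0508 0.0515]
 cloud rect ((0.46483486890792847, -0.29507267475128174), (0.03111509419977665, 0.11144925653934479), 53.033058166503906)
 axis ang 142.84230807935046 [ 0.4677721  -0.29718898]
 wood top z 0.025953446390227834 ((0.4645640254020691, -0.29505792260169983), (0.06799322366714478, 0.12151193618774414), 52.98512649536133)
 ray rect z=.035 ((0.4602659344673157, -0.2919466495513916), (0.031586263328790665, 0.12167428433895111), 53.0240364074707)
```

Run:
```python
from m import *
d=pickle.load(open("c1.pkl","rb"))
for n in("j1","j2"):
    c=d[n];h=hsv(c);P=cloud(c);z=P[...,2];near=np.hypot(P[...,0]-.48,P[...,1]-.07)<.2
    blue=(h[...,0]>95)&(h[...,0]<125)&(h[...,1]>120)&near
    Q=P[blue&(z>.027)&(z<.034)];print(n,"block top z",np.median(Q[:,2]),cv2.minAreaRect(Q[:,:2].astype(np.float32)))
    yel=(h[...,0]>18)&(h[...,0]<32)&(h[...,1]>120)&near
    Y=P[yel&(z>.07)&(z<.079)];print(" yellow",np.median(Y[:,2]),cv2.minAreaRect(Y[:,:2].astype(np.float32)))
    red=((h[...,0]<6)|(h[...,0]>174))&(h[...,1]>120)&near
    if red.sum()>20:
        rd=P[red&(z>.05)&(z<.06)];print(" red",np.median(rd[:,2]),cv2.minAreaRect(rd[:,:2].astype(np.float32)))
    # deepest groove valley
    G=P[blue&(z<.022)&(z>.012)];print(" groove",len(G),G[:,2].min())
    if len(G):
        u=np.linalg.svd(G[:,:2]-G[:,:2].mean(0),full_matrices=False)[2][0];print("  line",G[:,:2].mean(0),np.degrees(np.arctan2(u[1],u[0])))
```

```text
j1 block top z 0.029949855314877732 ((0.47792375087738037, 0.050019823014736176), (0.22821560502052307, 0.05997513234615326), 73.23821258544922)
 yellow 0.07408978657671524 ((0.4974428713321686, 0.11514360457658768), (0.023741409182548523, 0.059656593948602676), 73.18297576904297)
 red nan ((0.0, 0.0), (0.0, 0.0), 0.0)
 groove 2579 0.014122436639459876
  line [0.47850717 0.05131473] -106.78788160591205
j2 block top z 0.02996362626713744 ((0.4898362457752228, 0.08906084299087524), (0.27063196897506714, 0.06000702083110809), 73.21878051757812)
 yellow 0.07408733298346701 ((0.4977252185344696, 0.11552833020687103), (0.02463882602751255, 0.0599856898188591), 73.40228271484375)
 red 0.05575815747106899 ((0.5175586342811584, 0.18044903874397278), (0.015588835813105106, 0.02198971062898636), 73.84292602539062)
 groove 2356 0.013815805540695395
  line [0.49071902 0.0918124 ] -106.83893300105012
  return _methods._mean(a, axis=axis, dtype=dtype,
  ret = ret.dtype.type(ret / rcount)
```

Run:
```python
from m import *
d=pickle.load(open("c1.pkl","rb"));t=pickle.load(open("c0.pkl","rb"))["top"]
# two-view triangulation (colour only): rest wood mask corners & bridge rect centre, r1/r2
def corners(c,m):
    k=max(cv2.findContours(m.astype(np.uint8),0,1)[0],key=cv2.contourArea);b=cv2.boxPoints(cv2.minAreaRect(k));return b
def white(c):
    h=hsv(c);m=(h[...,1]<40)&(h[...,2]>0);w=(h[...,1]>90)&(h[...,0]>4)&(h[...,0]<20)
    w=big(w&(np.hypot(*(cloud(c)[...,:2]-[.464,-.298]).transpose(2,0,1))<.09)) if 0 else w
    return w
# sleeve: long-axis midpoint of top edge ends: use silhouette min-area-rect side midpoints
S=[]
for n in("r1","r2"):
    m,_,cnt=sleeve(d[n],(.4648,-.295),.034);b=cv2.boxPoints(cv2.minAreaRect(cnt));b=b[np.argsort(b[:,1])];S.append(((b[0]+b[1])/2,(b[2]+b[3])/2))
for i in(0,1):print("sleeve end tri",[np.round(x,4) for x in tri(d["r1"],S[0][i],d["r2"],S[1][i])])
def yc(c):
    h=hsv(c);P=cloud(c);m=big((h[...,0]>18)&(h[...,0]<32)&(h[...,1]>120)&(np.hypot(P[...,0]-.4976,P[...,1]-.115)<.05));
    hole=(h[...,2]<60)&(np.hypot(P[...,0]-.4976,P[...,1]-.115)<.012);v,u=np.nonzero(hole);return np.array([u.mean(),v.mean()]),hole.sum()
a,b=yc(d["j1"]),yc(d["j2"]);print("bush hole",a,b,tri(d["j1"],a[0],d["j2"],b[0]))
P=cloud(t);h=hsv(t);m,Q,_=sleeve(t,(.465,-.295),.036,.07);print("TOP sleeve",cv2.minAreaRect(Q[:,:2].astype(np.float32)))
Y=P[(h[...,0]>18)&(h[...,0]<32)&(h[...,1]>120)&(np.hypot(P[...,0]-.4976,P[...,1]-.115)<.05)&(P[...,2]>.066)];print("TOP bridge",cv2.minAreaRect(Y[:,:2].astype(np.float32)))
```

```text
sleeve end tri [array([ 0.5084, -0.3281,  0.0329]), np.float64(0.0002)]
sleeve end tri [array([ 0.4198, -0.2617,  0.0484]), np.float64(0.0011)]
bush hole (array([274.94565217,  55.40217391]), np.int64(92)) (array([276.59649123, 213.47368421]), np.int64(57)) (array([0.49703395, 0.11438459, 0.07917894]), np.float64(0.00010944635823364365))
TOP sleeve ((0.4645867645740509, -0.2920963168144226), (0.032338596880435944, 0.10945865511894226), 52.95571517944336)
TOP bridge ((0.49813321232795715, 0.11652780324220657), (0.023898685351014137, 0.060116514563560486), 72.64735412597656)
```

Everything agrees to 1–3 mm. The sleeve is at (0.465,-0.295), axis -37°. The jig origin is at (0.488,0.085), direction 73.2°. The stop face is at jig x≈92 mm, inside its 72–97 mm range. Now the grasp.

Run:
```python
from m import *
from bench import *
R=down(np.radians(-127));p=np.array([.4647,-.2948,.029])
move_gripper(.07)
move_ptp(p+[0,0,.08],R)
print(servo_line(p+[0,0,.0],.06,guard=8))
print(read_tool_pos(),read_contact_force())
move_gripper(0.0,35);print("w",read_grip_width(),read_contact_force())
servo_line(p+[0,0,.1],.08);dwell(.2);print("w",read_grip_width(),read_contact_force(),read_clock())
c=capture("wrist");cv2.imwrite("pics/g1.png",c["color"]);pickle.dump(c,open("cg.pkl","wb"))
```

```text
False
[ 0.46497899 -0.2949856   0.02937358] [ 0.07765893  1.05826102 -0.20570324]
w 0.03165173093801465 [1.16571867 0.25760799 0.79399207]
w 0.03131870927947468 [-0.28722505 -0.42202184 -7.07163756] 10.4667
```

View pics/g1.png

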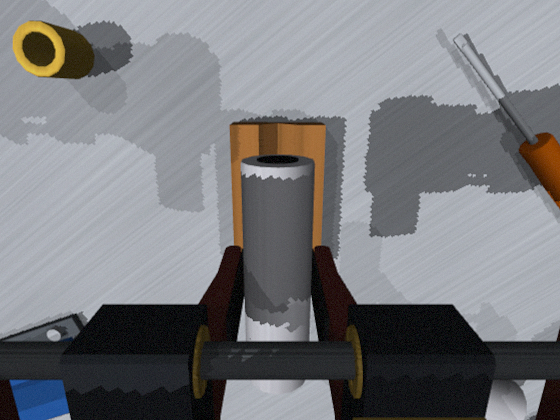

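The sleeve is held (width 31.3 mm, about 7 N) and centred between the fingers at (277,270), clear of the rest. I'll lay it in the groove.

```bash
cat > jig.py <<'E'
from m import *
th=np.radians(73.2);JX=np.array([np.cos(th),np.sin(th),0]);JY=np.array([-np.sin(th),np.cos(th),0]);JO=np.array([.4882,.0847,0])
JR=down(th-np.pi/2)
def J(x,z,y=0): return JO+x*JX+y*JY+np.array([0,0,z])
def inJ(p): q=np.asarray(p)-JO;return q@np.c_[JX,JY,[0,0,1]]
E
python3 - <<'E'
from jig import *
from bench import *
move_ptp(J(-.078,.13),JR)
servo_line(J(-.078,.045),.08);dwell(.15);print(inJ(read_tool_pos()),read_contact_force())
print(servo_line(J(-.078,.0325),.02,guard=5));dwell(.1)
print(inJ(read_tool_pos()),read_contact_force(),read_grip_width())
c=capture("wrist");cv2.imwrite("pics/p1.png",c["color"]);print(read_clock())
E
```

```text
[-0.0779262  -0.00044796  0.04546582] [ 0.33964271 -0.2902886  -7.5322396 ]
True
[-0.0781855   0.001098    0.03308411] [ 0.82662016 -0.72383258 -2.69943595] 0.03120778091537483
13.8167
```

View pics/p1.png

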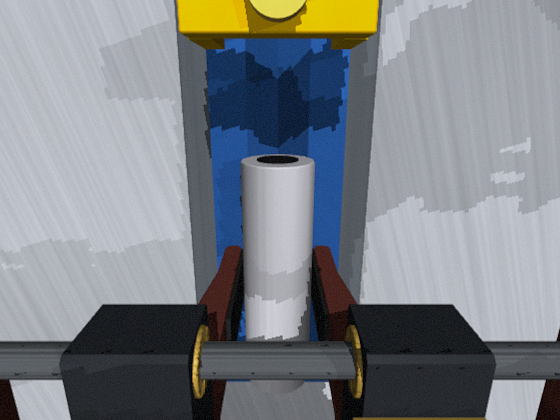

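The sleeve sits on the groove centre line at (278,220), with the bridge ahead at (278,20), and contact came at the expected height. I'll release it, back off and measure.

Run:
```python
from jig import *
from bench import *
move_gripper(.05);dwell(.1);print(read_contact_force())
servo_line(J(-.078,.13,.0),.1);servo_line(J(-.078-.03,.17),.1);dwell(.3)
c=capture("wrist");cv2.imwrite("pics/p2.png",c["color"]);t=capture("top")
pickle.dump([c,t],open("cp.pkl","wb"));print(read_clock(),read_contact_force())
for k in(c,t):
    P=cloud(k);hs=hsv(k);q=np.stack([inJ(x) for x in P],0)
    m=(hs[...,1]<60)&(abs(q[...,1])<.022)&(q[...,2]>.041)&(q[...,2]<.06)&(q[...,0]<.0)&(q[...,0]>-.17)
    Q=q[m];r=cv2.minAreaRect(Q[:,:2].astype(np.float32));print(m.sum(),r,np.percentile(Q[:,2],95),"x",np.percentile(Q[:,0],[0.5,99.5]))
```

```text
[-0.4726243  -0.66743568  0.83083989]
16.6 [0.45755819 0.78399473 0.08572295]
5459 ((-0.07965953648090363, -2.3727305233478546e-05), (0.030838867649435997, 0.11010033637285233), 89.9702377319336) 0.055359323621797844 x [-0.13366363 -0.02533755]Traceback (most recent call last):
  File "<stdin>", line 10, in <module>
    return _quantile_unchecked(
        a, q, axis, out, overwrite_input, method, keepdims, weights)
    return _ureduce(a,
                    func=_quantile_ureduce_func,
    ...<5 lines>...
                    overwrite_input=overwrite_input,
                    method=method)
    r = func(a, **kwargs)
    result = _quantile(arr,
                       quantiles=q,
    ...<2 lines>...
                       out=out,
                       weights=wgt)
    slices_having_nans = np.isnan(arr[-1, ...])
                                  ~~~^^^^^^^^^
IndexError: index -1 is out of bounds for axis 0 with size 0
```

View pics/p2.png

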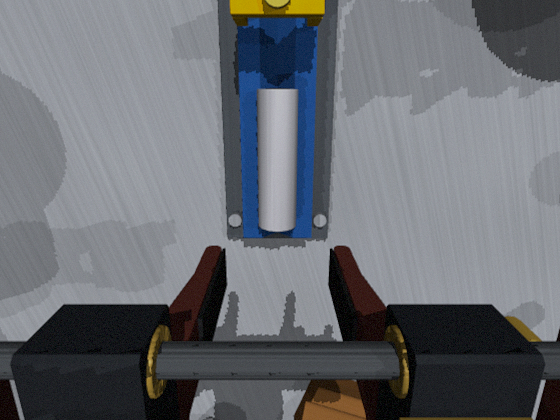

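The sleeve is seated: centre at jig x -79.7 mm, y 0.0, top at 55.3 mm, and parallel to the groove. Next I'll close the fingers, come down behind its end and start pushing in small logged steps to learn the drag and the stiffness.

```bash
cat >> jig.py <<'E'
def F(n=6):
    from bench import read_contact_force,dwell
    a=[]
    for _ in range(n): a.append(read_contact_force());dwell(.01)
    a=np.array(a)@np.c_[JX,JY,[0,0,1]];return a.mean(0),a.std(0)
E
python3 - <<'E'
from jig import *
from bench import *
move_gripper(0.0,20);print("w",read_grip_width())
servo_line(J(-.172,.09),.12);servo_line(J(-.172,.035),.1);dwell(.3)
f0,s0=F(10);print("f0",f0,s0,inJ(read_tool_pos()))
print(servo_line(J(-.149,.035),.03,guard=8),F()[0]-f0,inJ(read_tool_pos()))
x=-.149
for i in range(20):
    x+=.0006;servo_line(J(x,.035),.01);f,s=F(3);print(round(x,4),(f-f0).round(2),s[0].round(2),inJ(read_tool_pos()).round(5))
print(read_clock());np.save("f0.npy",f0)
E
```

```text
w 1.5341948961690086e-05
f0 [-0.09915079 -0.08008394  0.04023125] [0.55631103 0.56107255 0.50977494] [-0.17201712 -0.00023654  0.0353213 ]
False [ 0.10621376  0.32671149 -0.10398658] [-1.49090973e-01 -2.01655487e-05  3.49992857e-02]
-0.1484 [-0.32  0.24 -0.13] 0.18 [-0.14848  0.       0.035  ]
-0.1478 [ 0.22 -0.15 -0.19] 0.33 [-1.4779e-01  2.0000e-05  3.5000e-02]
-0.1472 [0.65 0.6  0.26] 0.28 [-1.4717e-01  3.0000e-05  3.4990e-02]
-0.1466 [0.26 0.12 0.33] 0.14 [-1.4659e-01 -1.0000e-05  3.5020e-02]
-0.146 [ 0.22 -0.31  0.11] 0.21 [-0.146 -0.     0.035]
-0.1454 [-4.07  0.05  0.53] 0.36 [-1.4575e-01 -2.0000e-05  3.5010e-02]
-0.1448 [-6.05  0.29  0.55] 0.34 [-0.14532  0.       0.03502]
-0.1442 [-5.96  0.45  1.12] 0.49 [-1.448e-01  1.000e-05  3.501e-02]
-0.1436 [-6.24  0.25  0.72] 0.27 [-1.4419e-01 -1.0000e-05  3.5010e-02]
-0.143 [-6.3   0.42  0.61] 0.42 [-0.14358 -0.       0.03503]
-0.1424 [-6.01  0.55  0.27] 0.71 [-1.4299e-01  3.0000e-05  3.5010e-02]
-0.1418 [-5.48 -0.13  1.44] 0.47 [-1.4241e-01 -1.0000e-05  3.5020e-02]
-0.1412 [-5.83  0.12  1.2 ] 0.19 [-1.418e-01 -2.000e-05  3.501e-02]
-0.1406 [-6.44  0.28  0.84] 0.11 [-0.14121  0.       0.03501]
-0.14 [-6.04  0.31  0.62] 0.52 [-1.4061e-01 -1.0000e-05  3.5030e-02]
-0.1394 [-6.11  0.12  0.78] 0.41 [-1.400e-01 -2.000e-05  3.502e-02]
-0.1388 [-6.28 -0.21  1.24] 0.21 [-1.394e-01 -1.000e-05  3.502e-02]
-0.1382 [-6.    0.15  0.47] 0.05 [-1.3879e-01 -1.0000e-05  3.5020e-02]
-0.1376 [-6.31 -0.17  0.46] 0.26 [-1.3822e-01 -2.0000e-05  3.5020e-02]
-0.137 [-5.9   0.65  0.38] 0.25 [-1.3761e-01  1.0000e-05  3.5020e-02]
26.0167
```

The drag is about 6.1 N and the arm gives about 10 N/mm. I'll slide to 9 mm short under guard, then creep until the force reaches drag + 8 N.

Run:
```python
from jig import *
from bench import *
f0=np.load("f0.npy")
print(servo_line(J(-.038,.035),.025,guard=5));f,s=F(6);print((f-f0).round(2),inJ(read_tool_pos()).round(5),read_clock())
```

```text
False
[-6.89 -1.05  1.32] [-3.886e-02 -9.000e-05  3.504e-02] 30.175
```

Run:
```python
from jig import *
from bench import *
f0=np.load("f0.npy");x=-.038;base=[];hit=False
while x<-.018:
    st=.0001 if hit else .0004
    x+=st;servo_line(J(x,.035),.008);f,s=F(8 if hit else 4);p=-(f-f0)[0]
    dr=np.mean(base[-12:]) if base else 6.3
    if p<dr+2.2 and not hit: base.append(p)
    elif not hit: hit=True
    if hit or len(base)%6==0: print(round(x,5),p.round(2),"drag",dr.round(2),inJ(read_tool_pos())[0].round(5),read_clock())
    if hit and p>dr+7.2: break
    if read_clock()>60: break
for i in range(6): 
    dwell(.15);f,s=F(8);print("hold",-(f-f0)[0].round(2),(f-f0)[1:].round(2),inJ(read_tool_pos())[0].round(5))
print(x,read_clock())
```

```text
-0.0356 7.09 drag 6.91 -0.03643 31.875
-0.0332 7.23 drag 6.87 -0.03404 33.575
-0.0308 7.07 drag 6.88 -0.03164 35.275
-0.0284 7.0 drag 6.94 -0.02926 36.975
-0.028 9.47 drag 6.92 -0.02917 37.2583
-0.0279 9.27 drag 6.92 -0.02917 37.575
-0.0278 9.68 drag 6.92 -0.02917 37.8917
-0.0277 10.41 drag 6.92 -0.02918 38.2083
-0.0276 10.81 drag 6.92 -0.02917 38.525
-0.0275 11.14 drag 6.92 -0.02917 38.8417
-0.0274 11.99 drag 6.92 -0.02916 39.1583
-0.0273 12.3 drag 6.92 -0.02915 39.475
-0.0272 12.64 drag 6.92 -0.02913 39.7917
-0.0271 13.26 drag 6.92 -0.02914 40.1083
-0.027 14.16 drag 6.92 -0.02912 40.425
hold 13.8 [-2.05  2.87] -0.02914
hold 13.77 [-2.21  2.59] -0.02913
hold 13.86 [-2.15  3.13] -0.02915
hold 14.01 [-2.33  3.  ] -0.02913
hold 13.94 [-2.45  3.04] -0.02912
hold 14.12 [-2.07  2.82] -0.02912
-0.027000000000000034 41.725
```

It has met the stop and held about 7 N beyond drag for over a second, with no creep. One more 0.1 mm step brings it to about 8 N. Then I'll back off and check.

Run:
```python
from jig import *
from bench import *
f0=np.load("f0.npy");servo_line(J(-.0269,.035),.008)
for i in range(5): 
    dwell(.12);f,s=F(8);print("hold",-(f-f0)[0].round(2),inJ(read_tool_pos())[0].round(5))
servo_line(J(-.05,.035),.03);servo_line(J(-.06,.13),.12);move_ptp(J(.0,.2),JR);dwell(.3)
c=capture("wrist");s=capture("scene");cv2.imwrite("pics/e1.png",c["color"]);cv2.imwrite("pics/e2.png",s["color"][170:290,210:420].repeat(3,0).repeat(3,1));print(read_contact_force(),read_clock())
P=cloud(c);hs=hsv(c);q=np.stack([inJ(x) for x in P],0)
n=abs(q[...,1])<.022
m=(hs[...,1]<60)&n&(q[...,2]>.041)&(q[...,2]<.06)&(q[...,0]<.1)&(q[...,0]>-.06);m=cv2.morphologyEx(m.astype(np.uint8),cv2.MORPH_OPEN,np.ones((3,3)))>0
Q=q[m];print("sleeve",cv2.minAreaRect(Q[:,:2].astype(np.float32)),np.percentile(Q[:,2],95),np.percentile(Q[:,0],[.5,99.5]))
r=((hs[...,0]<6)|(hs[...,0]>174))&(hs[...,1]>120)&n&(q[...,2]>.05)&(q[...,2]<.06)&(q[...,0]>.05)
print("stop",cv2.minAreaRect(q[r][:,:2].astype(np.float32)))
c=pickle.load(open("c1.pkl","rb"))["j2"];P=cloud(c);hs=hsv(c);q=np.stack([inJ(x) for x in P],0);n=abs(q[...,1])<.022
r=((hs[...,0]<6)|(hs[...,0]>174))&(hs[...,1]>120)&n&(q[...,2]>.05)&(q[...,2]<.06)&(q[...,0]>.05)
print("stop before",cv2.minAreaRect(q[r][:,:2].astype(np.float32)))
```

```text
hold 14.3 -0.02913
hold 14.37 -0.02912
hold 14.37 -0.02911
hold 14.23 -0.02914
hold 14.19 -0.02912
[ 0.25150229 -0.64570404  0.08815787] 45.6167
sleeve ((0.03681352734565735, -0.00018899142742156982), (0.030786709859967232, 0.10954424738883972), 89.98267364501953) 0.055387766821269224 [-0.01725876  0.09138434]
stop ((0.09969505667686462, -0.0002153264358639717), (0.015378105454146862, 0.021203884854912758), 0.1488315314054489)
stop before ((0.10014801472425461, -0.000431097112596035), (0.015588829293847084, 0.021989697590470314), 0.6429135799407959)
```

View pics/e1.png

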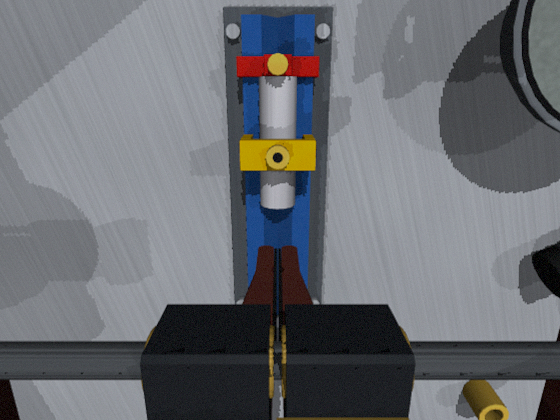

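View pics/e2.png

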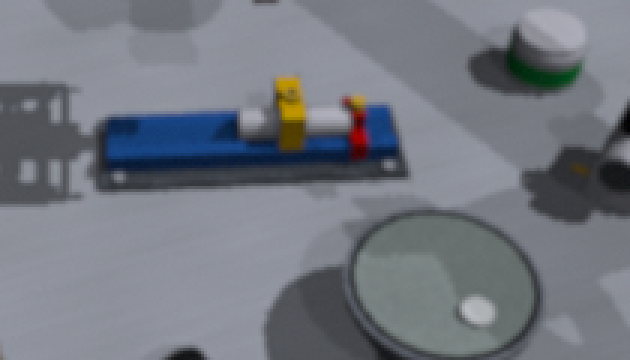

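The sleeve lies under the bridge at (278,157), its end against the red stop at (278,68). The gripper is clear. I'm handing in.

```bash
python3 -c "
from bench import *
hand_in();print(read_clock())"
```

```text
the job is handed in; nothing more can be done
the job is handed in; nothing more can be done
```

I took the shorter tube from the wooden rest, laid it in the open part of the groove, and pushed it from behind with closed fingers, under the bridge, until it met the stop. I then backed off and handed in with the clock at about 46 s of the 72 s; no verdict was reported.

- **Pressing force:** The drag was 6 to 7 N. I pressed with 13.8 to 14.4 N in all, about 7 to 7.5 N beyond the drag just before contact (a little under the 8 N asked), for more than 2 s. The finger position did not creep while pressing.
- **Final position:** The sleeve's axis is 0.2 mm off the groove line, its top is at 55.4 mm (55 mm is seated), and it is parallel to the groove. Its end is at jig x = 91.6 mm and the stop's face at 91.7 mm.
- **Stop:** Its measured position before and after differs by 0.5 mm, towards the robot's side and away from the push. That is measurement scatter, so I found no sign that it shifted.
- **Disagreements:** The top camera placed the sleeve and the bridge 1 to 3 mm away from the wrist camera's values; I used the wrist camera. The arm hid the groove from the top camera after placing, so that check failed. The wrist camera covered both the placing and the final checks.
- **Bystanders:** I did not measure them again. The robot touched none of them that I know of.

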